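# Set the grinder's speed lever to the third notch and start it

## Task

Get the bench grinder going at its third speed: on the grey control box, push the notched lever back to its end stop with the fingertips, then slide it the other way through three clicks and leave it in the third notch without ever running past it, then press the round start button down and let it go. Only push, without gripping or forcing the lever; do not press the square stop button, and leave the other things on the bench where they stand.

Things in the scene. Friction and masses are not known exactly. Their poses are not given: they have to be found in the camera images.
- box: The grinder's speed-control box, fixed to the bench: grey, 150 mm (its x) by 210 mm (its y) by 60 mm high. Origin at the centre of its underside, z up; the lever's notches count up towards its +y. The lever slides along y at x = +30 mm; two push buttons stand on the top at x = -35 mm, y = +45 and -45 mm (which is where varies).
- box_top (a point): Centre of the box's flat top, 60 mm above the bench. Six light tick lines beside the lever's slot, at x about +58 mm, mark the notches: y = -40 (notch zero at the end stop, a longer line), -24 (first), -8 (second), +8 (third), +24, +40 mm.
- lever_top (a point): Centre of the top of the lever's black grip, 45 mm above the box top. The grip is a block 32 mm (box x) by 14 mm (box y, the travel direction) by 30 mm high, its underside 15 mm above the box top, on an 8 mm square steel stalk.
- lever (a joint): Lever travel along the box's +y, m: 0 in notch zero (end stop at -0.002), then a notch every 0.016: third at 0.048, last 0.080. About 4 N pushes it out of a notch; half-way (8 mm) it snaps ahead of the finger into the next notch and stays. It starts off the stop, about the first or second notch.
- start (a joint): Travel of the round start button, in m, 0 up to 0.006 fully down; a sprung button, about 4 N at 0.004 and 5 N fully down, comes up again when let go.
- start_top (a point): Centre of the top of the start button: a round grey cap 28 mm in diameter in a round black collar 44 mm wide, its top 22 mm above the box's top, pressed straight down. (Its neighbour, the stop button, is square.)
- stop (a joint): Travel of the square stop button, in m, 0 up to 0.006 down; same spring.
- stop_top (a point): Centre of the top of the stop button: a square grey cap 28 x 28 mm in a square black collar 44 mm wide, its top 22 mm above the box's top. Not to be pressed.
- spray: Bystander: blue spray can with white cap, 52 mm diameter, 135 mm tall; origin at the centre of its underside.
- oil: Bystander: green oil bottle with paper label, 60 mm diameter, 130 mm tall; origin at the centre of its underside.
- jar: Bystander: amber glass screw jar with steel lid, 60 mm diameter, 75 mm tall; origin at the centre of its underside.
- tape: Bystander: black tape roll lying flat, 90 mm diameter, 25 mm high; origin at the centre of its underside.
- wrench: Bystander: steel wrench lying flat, 180 mm long along its own x, 8 mm thick; origin at the middle of its underside.
- driver: Bystander: orange-handled screwdriver lying flat, 200 mm long along its own x, 26 mm thick; origin at the middle of its underside.
- carton: Bystander: small cardboard box, 50 x 70 x 40 mm; origin at the centre of its underside.

How it is judged:
On the way, in this order (a step that is already met when the one before it is completed fails the run):
1. the lever is back in notch zero at its end stop (value of joint lever below 0.004 m), for 0.1 s.
2. the lever rests in the third notch (value of joint lever between 0.0435 and 0.0525 m and velocity of joint lever between -0.02 and 0.02 m/s), for 0.2 s.
3. the start button is pressed down (value of joint lever between 0.0435 and 0.0525 m and value of joint start above 0.004 m), for 0.05 s.
At the end, for the whole second after the job is handed in: The lever rests in the third notch (travel 0.0435 to 0.0525 m) and both buttons are up again (within 1.5 mm) (value of joint lever between 0.0435 and 0.0525 m and value of joint each of start, stop below 0.0015 m and velocity of joint lever between -0.01 and 0.01 m/s); the robot touches nothing.
It fails at once if the lever runs past the third notch (beyond 0.057 m, over the hump to the fourth) (value of joint lever above 0.057 m).
It fails at once if the start button is pressed (over 3 mm) while the lever is not in the third notch (value of joint start above 0.003 m and not (value of joint lever between 0.0435 and 0.0525 m)).
It fails at once if the stop button is pressed (over 2.5 mm) (value of joint stop above 0.0025 m).
It fails at once if the lever is gripped or forced (over 30 N from the fingers) (contact force between the fingers and lever above 30 N).
It fails at once if one of the other things is shifted or lifted by more than 25 mm (distance of any of spray, oil, jar, tape, wrench, driver, carton from where it was at the start of the episode above 0.025 m).
It also fails if it takes over 72 s, if anything falls off the work surface, if the arm or the gripper's body presses on something with over 40 N, if the wrist force passes 120 N, or if a joint passes its speed limit or range.

## Robot

A 7-joint arm with a two-finger parallel gripper is mounted at the origin on the work surface. World frame = base frame: x ahead of the robot, y to its left, z up, the work surface at z = 0. Lengths are in m, angles in rad, forces in N, time in s.
With the tool pointing down it reaches from about 0.425 to 0.875 m from the base axis. Payload 8.4 kg.
Tool frame: the origin (TCP) lies at the very end of the fingers, on their centre line; the grasp point (between the pads) lies 19 mm behind it (arm.tcp_to_grasp is the x of the grasp point in the tool frame, in m); x points along the fingers, y is the direction in which the jaws open and shut, and the axes are right-handed (so a half turn about x gives the same grasp; the last joint's range is limited). The gripper opens to 87 mm and grips with 3 to 60 N. Pads are 19 mm wide; open, the fingers measure 117 mm over their backs; the gripper's body (75 mm by 190 mm) begins 51 mm behind the grasp point.
Start: joints at [-1.408, 0.333, 0.04, 1.465, -0.013, 1.343, -0.059], TCP at [0.168, 0.628, 0.223] pointing down, gripper open.
Joint ranges: [-2.58, 2.58], [-0.38, 2.09], [-1.3, 1.39], [0.25, 2.4], [-1.5, 4.64], [0.08, 2.09], [-2.65, 2.65]. Speed limits (rad/s): [2.22, 2.22, 2.79, 2.79, 3.14, 3.14, 3.14].

## Interface

Orientations are given as a unit quaternion [w, x, y, z].
In Python, from bench import arm gives the robot as it stands. The module is installed in compiled form; this text tells all that it offers. Calls block until the motion is done:
- arm.goto(position, orientation): joint-space move of the TCP to a pose.
- arm.movel(position, orientation=None, v=0.15, guard=None): straight line of the TCP; orientation=None keeps the orientation; v is the mean speed in m/s. With guard (N) it stops when the force on the tool has changed by that much, and returns True; else False.
- arm.movej(angles): joint-space move.
- arm.grip(opening, f_grip=None): finger opening in m; f_grip is the grip in N (None keeps the last); returns when the fingers have stopped.
- arm.pause(seconds).
- arm.ik(position, orientation): joint angles nearest the present ones, or None.
- arm.snapshot(name): name is "scene" or "top"; returns the picture (480x640x3 uint8, red, green, blue); there is no depth.
- arm.camera_info(name): a dict with "fx", "fy", "cx", "cy" (pixels), "R" (3x3) and "t" (3): a world point X has camera coordinates R X + t. Camera axes: x right, y down, z forward; pixel columns grow to the right and rows downward; lengths in m; the calibration is good to about 2 mm. A picture is of the moment at which its call begins. camera_info takes no time and is no camera call.
A pose or a line that the arm cannot do raises arm.PlanningError and nothing moves.
- arm.job_done(): hands the job in, once; it reports no verdict.
Readings, each from a call of its own:
- arm.get_time_s(): time.
- arm.get_joint_positions(): joint angles.
- arm.get_dq(): joint speeds.
- arm.get_tau(): joint torques, N m.
- arm.get_tcp_pos(): TCP position.
- arm.get_orientation(): TCP orientation.
- arm.get_contact_force(): force on the tool from outside, world axes, zero at the start.
- arm.get_moment(): the same for the moment, N m.
- arm.get_grip_width(): finger opening in m.
Only numpy, scipy, OpenCV 4.12 (cv2) and the standard library are available. Lean on these libraries where they do the work, as an engineer would, in place of code of your own. Each camera call takes 0.05 s, during which the arm holds its last target.

## Working session

There is one attempt and no reset: what is moved stays moved. The work goes in short steps, each a Python script; the robot and the scene stay as the last script left them, time stands still between calls to the robot, and variables do not carry over. Pictures are saved under pics/ and viewed, and the job is handed in when it is done.

```bash
mkdir -p pics
python3 - <<'E'
from bench import arm
import cv2
for n in("scene","top"):
    im=arm.snapshot(n); cv2.imwrite(f"pics/{n}0.png",im[:,:,::-1]); 
    c=arm.camera_info(n); print(n,{k:(v.tolist() if hasattr(v,'tolist') else v) for k,v in c.items()})
print(arm.get_time_s(),arm.get_orientation(),arm.get_grip_width(), arm.tcp_to_grasp)
E
```

```text
scene {'fx': 579.5190067848621, 'fy': 579.5190067848621, 'cx': 327.5027520226982, 'cy': 241.7970831173554, 'R': [[-0.7983544895463872, 0.6019727975214629, -0.016089128792798096], [0.34095905532275167, 0.4298447870225906, -0.836050465978532], [-0.49636380973490035, -0.6729503771554685, -0.548416591900508]], 't': [0.41916281957864093, -0.1263052462702746, 1.313593807366315]}
top {'fx': 577.2749657545481, 'fy': 577.2749657545481, 'cx': 323.7258824229196, 'cy': 235.4847869998325, 'R': [[-0.0022848247068849286, -0.9999574328500281, -0.008939354788810375], [-0.9980143163453641, 0.0028429025273055105, -0.06292330470434603], [0.06294603995291954, 0.008777835336895872, -0.99797832925422]], 't': [0.06850805663536957, 0.5763533544166946, 1.1646288807992082]}
0.1 [ 0.70103815  0.09177225  0.70107321 -0.09284247] 0.08701461265913797 -0.0187
```

View pics/scene0.png

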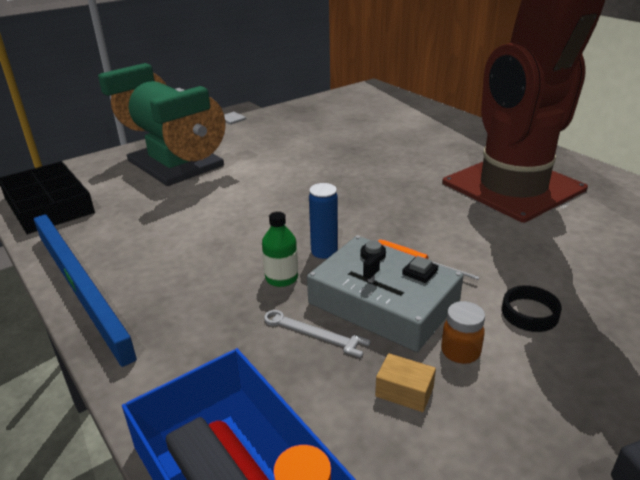

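View pics/top0.png

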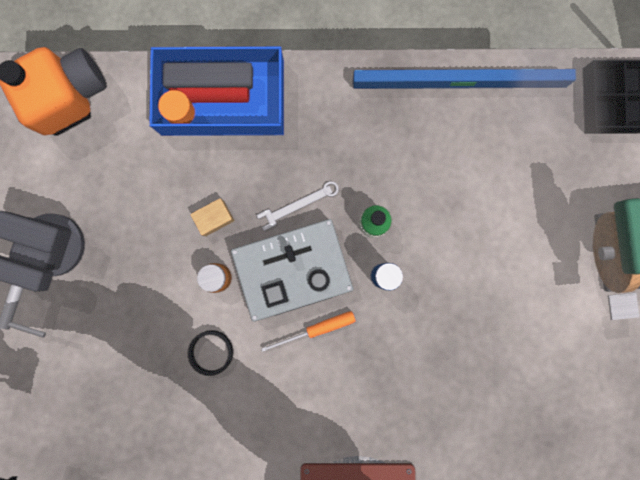

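The scene view shows the box near (385,285), with bystanders around it. In the top view the box is centred near (292,270), with the slot at about (290,254), the square button at (274,293) and the round one at (318,280). I'll enlarge the top view and fit the box.

```bash
cat > h.py <<'E'
import numpy as np,cv2
from bench import arm
def ray(cam,u,v,z):
    c=arm.camera_info(cam);R=np.array(c["R"]);t=np.array(c["t"])
    d=R.T@np.array([(u-c["cx"])/c["fx"],(v-c["cy"])/c["fy"],1]);o=-R.T@t
    return o+d*(z-o[2])/d[2]
def proj(cam,X):
    c=arm.camera_info(cam);p=np.array(c["R"])@np.array(X)+np.array(c["t"])
    return np.array([c["fx"]*p[0]/p[2]+c["cx"],c["fy"]*p[1]/p[2]+c["cy"]])
E
python3 - <<'E'
from h import *
im=cv2.imread("pics/top0.png")
cv2.imwrite("pics/topz.png",cv2.resize(im[210:330,220:365],None,fx=5,fy=5,interpolation=cv2.INTER_CUBIC))
im=cv2.imread("pics/scene0.png")
cv2.imwrite("pics/scenez.png",cv2.resize(im[225:350,300:490],None,fx=4,fy=4,interpolation=cv2.INTER_CUBIC))
E
```

```text
(no output)
```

View pics/topz.png

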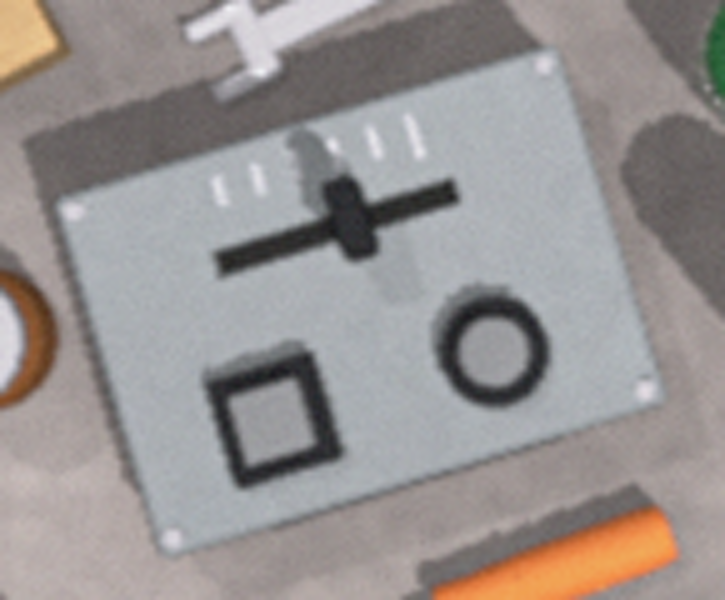

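View pics/scenez.png

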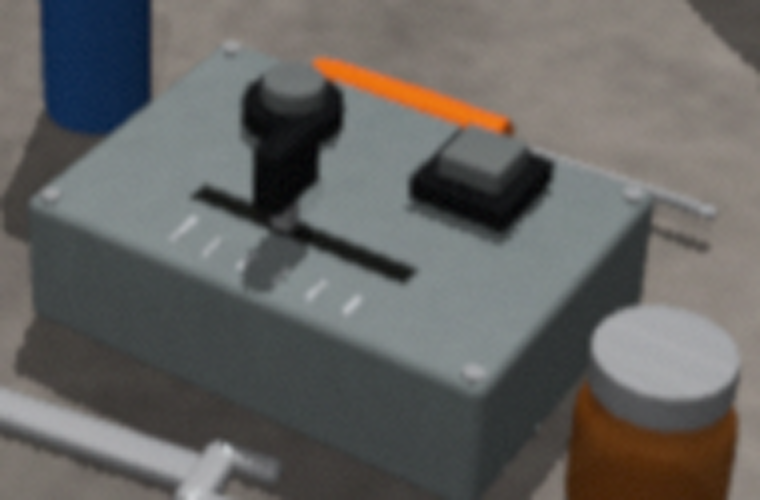

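The enlarged top view shows the longer tick (notch zero) at the right, around zoom (415,137). The lever grip is at zoom (352,217), the round start button at (495,348) and the square one at (275,420). The top-face corners are near zoom (557,48), (662,402), (165,555) and (58,200).

```bash
cat > fit.py <<'E'
from h import *
def fit(im):
    # box top corners: colour mask of bluish grey
    b,g,r=[im[:,:,i].astype(int) for i in range(3)]
    m=((b-r>5)&(g>110)&(b-r<40)).astype(np.uint8)*255
    m[:205]=0;m[335:]=0;m[:,:222]=0;m[:,360:]=0
    m=cv2.morphologyEx(m,cv2.MORPH_OPEN,np.ones((3,3)))
    cs,_=cv2.findContours(m,cv2.RETR_EXTERNAL,cv2.CHAIN_APPROX_NONE)
    c=max(cs,key=cv2.contourArea)
    P=np.array([ray("top",u,v,.06)[:2] for u,v in c[:,0]],np.float32)
    rc=cv2.minAreaRect(P); bp=cv2.boxPoints(rc)
    return rc,bp
E
python3 - <<'E'
from fit import *
im=cv2.imread("pics/top0.png")
rc,bp=fit(im); print(rc)
def z(u,v): return ( (u+.5)/5-.5+220,(v+.5)/5-.5+210)
C=np.array([ray("top",*z(*p),.06)[:2] for p in [(557,48),(662,402),(165,555),(58,200)]])
print("hand centre",C.mean(0)); 
ey=(C[3]-C[0]+C[2]-C[1]);print(np.linalg.norm(ey)/2); ey/=np.linalg.norm(ey)
ex=C[0]-C[1]+C[3]-C[2];print(np.linalg.norm(ex)/2); ex/=np.linalg.norm(ex)
print(ex,ey, np.degrees(np.arctan2(-ey[0],ey[1])),np.degrees(np.arctan2(ex[1],ex[0])))
c=C.mean(0); ey=np.array([-ex[1],ex[0]])
def loc(p): return ((p[:2]-c)@ex*1e3,(p[:2]-c)@ey*1e3)
print("tick0",loc(ray("top",*z(415,137),.06)),"tick40",loc(ray("top",*z(219,190),.06)),"t32",loc(ray("top",*z(258,180),.06)))
print("start",loc(ray("top",*z(495,348),.082)),"stop",loc(ray("top",*z(275,420),.082)))
print("lever",loc(ray("top",*z(352,217),.105)))
for n,X in dict(oil=(376,220,.12),spray=(388,277,.135),jar=(212,278,.075),wr=(266,217,.01),wr2=(333,188,.01)).items(): print(n,ray("top",*X),loc(ray("top",*X)))
E
```

```text
((0.5066643953323364, 0.13049370050430298), (0.14823117852210999, 0.2070866823196411), 17.116933822631836)
hand centre [0.50652922 0.12993771]
0.20517220811338807
0.1457652276676303
[0.95764294 0.28795833] [-0.29025591  0.95694906] 16.873277387614365 16.73576374705955
tick0 (np.float64(55.575342910222055), np.float64(-39.14814747979829)) tick40 (np.float64(58.00369967553134), np.float64(41.05889114659615)) t32 (np.float64(57.31363029658883), np.float64(25.167843243804576))
start (np.float64(-33.10957011550552), np.float64(-45.78628752274475)) stop (np.float64(-35.002151747835), np.float64(43.444133989513524))
lever (np.float64(30.212405581227202), np.float64(-8.696352364639878))
oil [ 0.59893237 -0.03193949  0.12      ] (np.float64(41.875333929514184), np.float64(-181.62881362021537))
spray [ 0.49242636 -0.05189634  0.135     ] (np.float64(-65.86613469878488), np.float64(-170.07106351701435))
jar [0.49069741 0.28410544 0.075     ] (np.float64(29.23266306574549), np.float64(152.19653583124193))
wr [0.61574331 0.18652089 0.01      ] (np.float64(120.88169948207842), np.float64(22.737371780877538))
wr2 [0.67571209 0.04763695 0.01      ] (np.float64(138.31758747940555), np.float64(-127.53236477734345))
```

The lever sits at box y of about -9, the second notch. The box is at (0.5066, 0.1303) with a yaw of about 17°. I'll close the fingers, go above the +y side of the lever, and push to the end stop.

```bash
cat >> h.py <<'E'
from scipy.spatial.transform import Rotation as Ro
YAW=np.radians(17.0); C0=np.array([.5066,.1303])
EX=np.array([np.cos(YAW),np.sin(YAW)]);EY=np.array([-EX[1],EX[0]])
def W(x,y,z): p=C0+EX*x+EY*y; return [float(p[0]),float(p[1]),z]
def L(p): d=np.array(p[:2])-C0; return np.round([d@EX*1e3,d@EY*1e3,p[2]*1e3],1)
def Q(s):
    tx=np.array([0,0,-1.]);ty=s*np.array([*EX,0]);R=np.column_stack([tx,ty,np.cross(tx,ty)])
    q=Ro.from_matrix(R).as_quat();return [float(v) for v in (q[3],q[0],q[1],q[2])]
def st(m=""):
    f=np.array(arm.get_contact_force());print(m,round(arm.get_time_s(),2),L(arm.get_tcp_pos()),"Fbox",np.round([f[:2]@EX,f[:2]@EY,f[2]],2))
E
python3 - <<'E'
from h import *
for s in(1,-1):
    for p in (W(.03,.03,.2),W(.03,-.07,.085),W(-.035,-.045,.076)): 
        q=arm.ik(p,Q(s));print(s,None if q is None else np.round(q,2))
s=min((1,-1),key=lambda s:abs(arm.ik(W(.03,.03,.2),Q(s))[6]) if arm.ik(W(.03,.03,.2),Q(s)) is not None else 9)
open("s.txt","w").write(str(s));print(s)
arm.grip(0.0)
arm.goto(W(.03,.03,.22),Q(s)); st("above")
im=arm.snapshot("scene");cv2.imwrite("pics/s1.png",im[:,:,::-1])
E
```

```text
1 [-0.91  0.16  0.58  1.76 -0.09  1.25 -0.01]
1 [-0.8   0.32  0.69  1.87 -0.23  1.03  0.29]
1 [-0.88  0.17  0.69  2.04 -0.13  0.98  0.17]
-1 None
-1 [-1.15  0.55  1.22  1.89 -0.57  1.12 -2.56]
-1 [-1.37  0.42  1.35  2.05 -0.48  1.04 -2.63]
1
above 3.72 [ 30.1  31.6 219.9] Fbox [-0.44  0.04 -0.94]
```

View pics/s1.png

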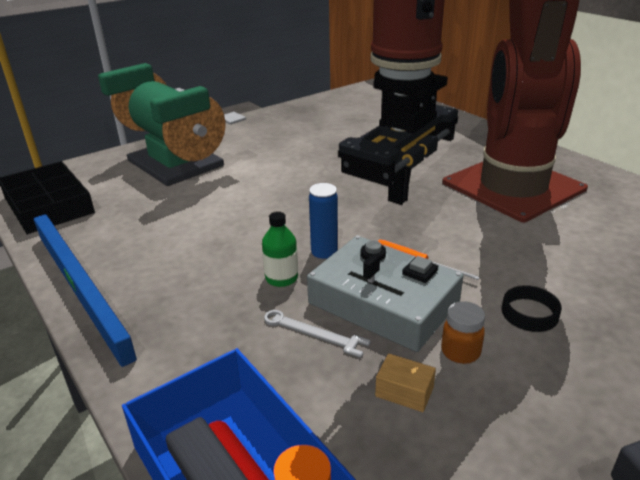

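The picture shows the closed fingertips at about (399,200), above the box, with nothing disturbed. Next I lower on the +y side of the grip and look for contact.

Run:
```python
from h import *
print("expected tip px",proj("scene",arm.get_tcp_pos()))
arm.movel(W(.03,.03,.13),v=.15); st()
g=arm.movel(W(.03,.03,.085),v=.08,guard=5); st(f"low {g}")
g=arm.movel(W(.03,.0,.085),v=.02,guard=2.5); st(f"contact {g}")
im=arm.snapshot("scene");cv2.imwrite("pics/s2.png",im[200:360,280:500,::-1].repeat(3,0).repeat(3,1))
```

```text
expected tip px [396.48415687 200.71097971]
 4.52 [ 30.5  30.1 130.7] Fbox [ 0.52 -0.68  0.37]
low False 5.22 [30.1 29.9 85. ] Fbox [-0.54 -0.44 -0.42]
contact True 6.23 [29.9  9.2 84.8] Fbox [1.02 3.31 2.04]
```

View pics/s2.png

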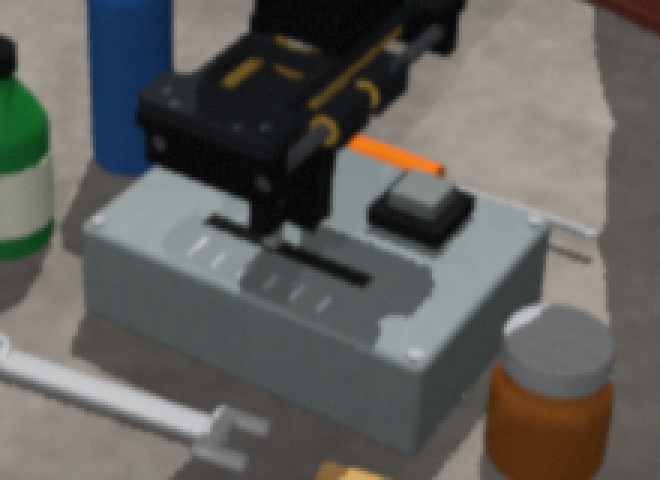

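Contact came at tool y = 9.2, with the fingertips against the grip at crop (270,225). Now I push on to the stop, with a guard.

Run:
```python
from h import *
g=arm.movel(W(.03,-.029,.085),v=.025,guard=8); st(f"stop {g}")
arm.pause(.3); st()
im=arm.snapshot("scene");cv2.imwrite("pics/s3.png",im[200:360,280:500,::-1].repeat(3,0).repeat(3,1))
```

```text
stop True 7.55 [ 29.9 -24.1  84.8] Fbox [-0.3   3.39  2.94]
 7.85 [ 29.6 -24.   84.5] Fbox [1.25 2.66 2.56]
```

View pics/s3.png

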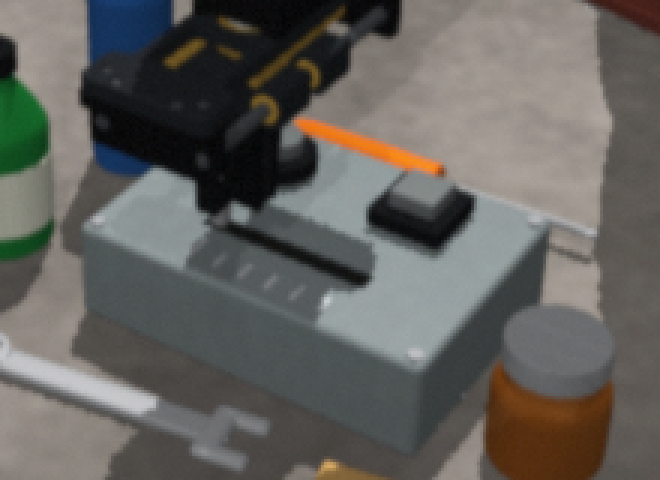

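The lever's stalk is at the slot's stop end, crop (220,218), and the reading fits an offset of about 17.5 mm. Next I lift, cross to the -y side and find contact there.

Run:
```python
from h import *
arm.movel(W(.03,-.012,.085),v=.05)
arm.movel(W(.03,-.012,.125),v=.12)
arm.movel(W(.03,-.074,.125),v=.12); st()
im=arm.snapshot("top");cv2.imwrite("pics/t4.png",cv2.resize(im[205:335,220:365,::-1],None,fx=4,fy=4))
g=arm.movel(W(.03,-.074,.085),v=.08,guard=5); st(f"low {g}")
im=arm.snapshot("scene");cv2.imwrite("pics/s4.png",im[200:360,280:500,::-1].repeat(3,0).repeat(3,1))
g=arm.movel(W(.03,-.052,.085),v=.015,guard=2.5); st(f"contact {g}")
```

```text
9.44 [ 29.9 -73.3 124.6] Fbox [1.24 0.79 0.01]
low False 10.14 [ 30.  -74.1  84.9] Fbox [-0.45  0.51  0.15]
contact True 11.2 [ 29.9 -58.4  84.8] Fbox [ 0.3  -1.1   1.14]
```

View pics/s4.png

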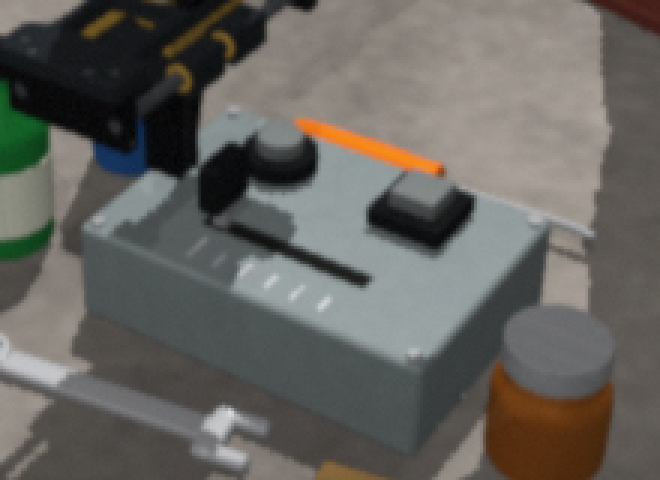

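Lever is in notch zero, with the stalk at crop (212,218). Contact is at -58.4. The offset is about 17.5 mm, so a finger stop at y ≈ -14.5 passes the last half-way point but stays short of the third notch.

Run:
```python
from h import *
g=arm.movel(W(.03,-.030,.085),v=.015,guard=10); st(f"n2 {g}")
g=arm.movel(W(.03,-.0147,.085),v=.012,guard=10); st(f"n3 {g}")
arm.pause(.3);st()
im=arm.snapshot("scene");cv2.imwrite("pics/s5.png",im[200:360,280:500,::-1].repeat(3,0).repeat(3,1))
```

```text
n2 False 13.23 [ 30.  -30.1  85. ] Fbox [-0.86 -0.47  0.3 ]
n3 False 14.66 [ 30.  -14.8  85. ] Fbox [ 0.36 -0.61 -0.41]
 14.96 [ 30.  -14.7  85. ] Fbox [ 0.55 -0.04  0.51]
```

View pics/s5.png

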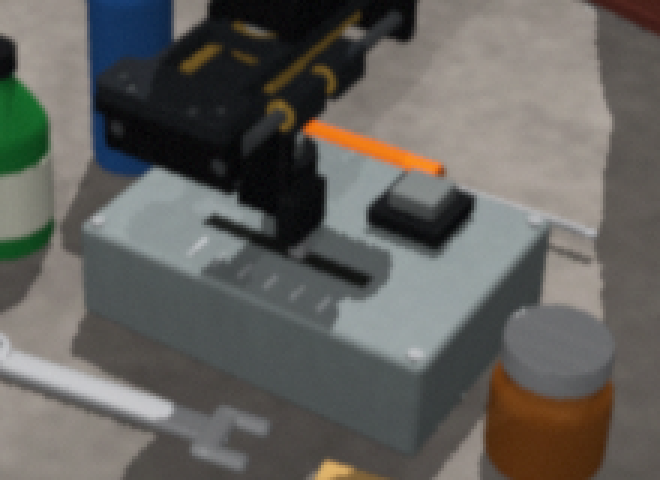

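The fingertips read no force and the lever appears to have snapped ahead, stalk at crop (297,245). I'll withdraw and measure the lever in both views before pressing.

Run:
```python
from h import *
arm.movel(W(.03,-.028,.085),v=.05)
arm.movel(W(.03,-.028,.16),v=.15)
arm.movel(W(-.10,-.16,.25),v=.2); st()
for n in("scene","top"):
    im=arm.snapshot(n)[:,:,::-1].copy();cv2.imwrite(f"pics/{n}6raw.png",im)
im=cv2.imread("pics/scene6raw.png")
z=cv2.resize(im[200:350,290:490],None,fx=4,fy=4,interpolation=cv2.INTER_CUBIC)
for y,c in((-.008,(0,0,255)),(.008,(0,255,0)),(.024,(255,0,0))):
    u=(proj("scene",W(.03,y,.105))-[290,200])*4; cv2.circle(z,(int(u[0]),int(u[1])),3,c,-1)
    u=(proj("scene",W(.03,y,.06))-[290,200])*4; cv2.circle(z,(int(u[0]),int(u[1])),3,c,-1)
cv2.imwrite("pics/s6.png",z)
im=cv2.imread("pics/top6raw.png");cv2.imwrite("pics/t6.png",cv2.resize(im[210:330,220:365],None,fx=5,fy=5,interpolation=cv2.INTER_CUBIC))
```

```text
17.26 [ -99.6 -159.   249.4] Fbox [ 0.47 -0.46 -0.32]
```

View pics/s6.png

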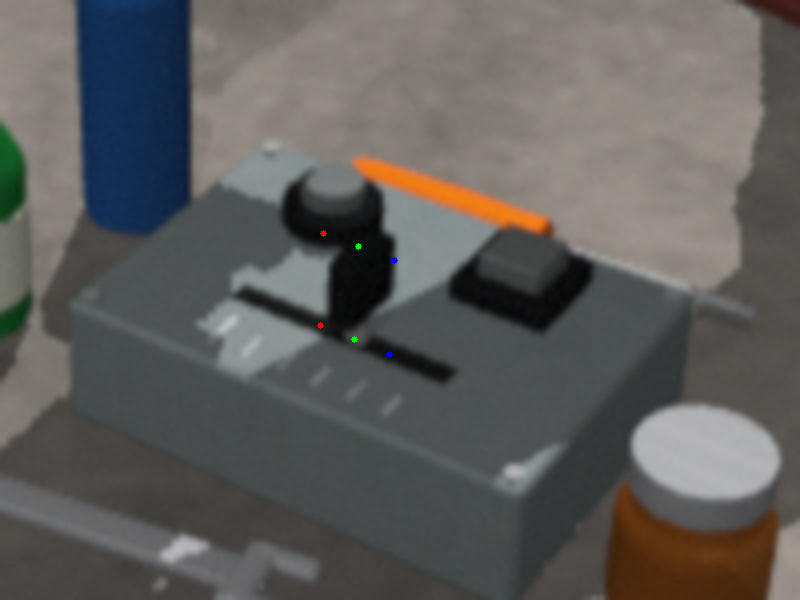

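View pics/t6.png

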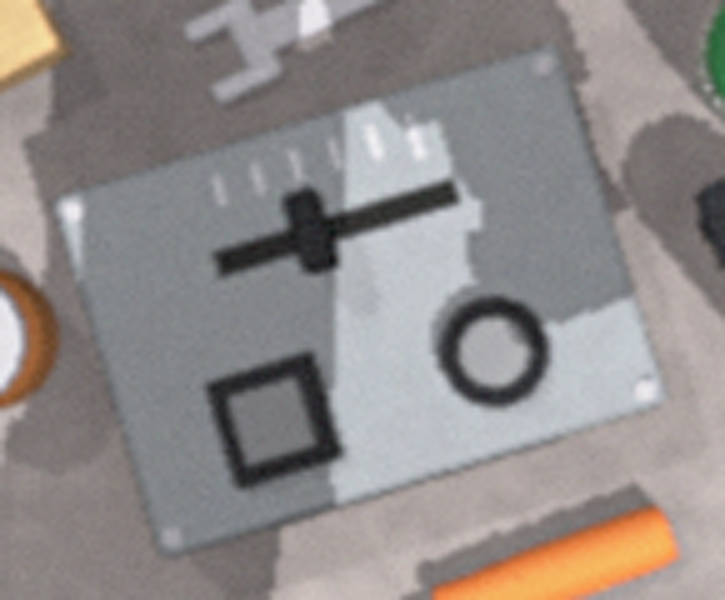

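Both views put the lever in the third notch. The green prediction for y = +8 lands on the stalk at (355,338), and in the top view the grip at (311,230) lines up with the fourth tick counted from the long one. Now I press start.

Run:
```python
from h import *
x,y=-.0345,-.0455
arm.movel(W(x,y,.16),v=.15)
arm.movel(W(x,y,.09),v=.08); arm.pause(.2); st("over")
g=arm.movel(W(x,y,.0765),v=.02,guard=15); st(f"down {g}")
arm.pause(.3); st()
arm.movel(W(x,y,.10),v=.05)
arm.movel(W(x,y,.16),v=.15)
arm.movel(W(-.10,-.16,.25),v=.2); arm.pause(.2); st("off")
for n in("scene","top"):
    im=arm.snapshot(n)[:,:,::-1].copy();cv2.imwrite(f"pics/{n}7.png",im)
im=cv2.imread("pics/top7.png");cv2.imwrite("pics/t7.png",cv2.resize(im[210:330,220:365],None,fx=5,fy=5,interpolation=cv2.INTER_CUBIC))
```

```text
over 19.8 [-34.2 -45.5  90.4] Fbox [-0.4  -0.38 -0.4 ]
down False 20.62 [-34.4 -45.5  76.6] Fbox [-1.61  0.37  4.49]
 20.93 [-34.4 -45.5  76.6] Fbox [-0.64  0.73  4.22]
off 23.24 [ -99.9 -159.2  249.3] Fbox [ 0.37  0.65 -0.49]
```

View pics/scene7.png

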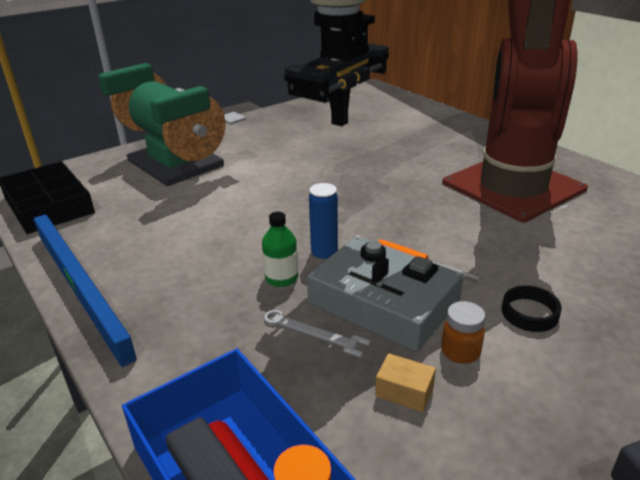

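View pics/t7.png

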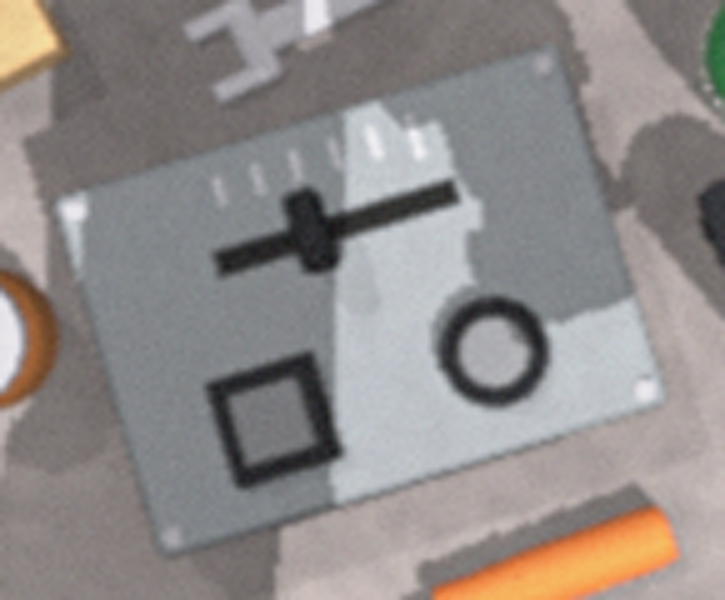

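Lever still at the third tick (311,230), both buttons look up, and nothing else has moved. By height the press was 5.4 mm, but the 4.2–4.5 N force is a thinner margin. A second press is harmless, so I'll press once more to the bottom and then hand in.

Run:
```python
from h import *
x,y=-.0345,-.0455
arm.movel(W(x,y,.16),v=.15)
arm.movel(W(x,y,.09),v=.08); arm.pause(.2); st("over")
g=arm.movel(W(x,y,.0745),v=.015,guard=12); st(f"down {g}")
arm.pause(.3); st()
arm.movel(W(x,y,.10),v=.05)
arm.movel(W(x,y,.16),v=.15)
arm.movel(W(-.10,-.16,.25),v=.2); arm.pause(.3); st("off")
a=cv2.imread("pics/top7.png");b=arm.snapshot("top")[:,:,::-1].copy()
print("diff on box",cv2.absdiff(cv2.GaussianBlur(a,(5,5),0),cv2.GaussianBlur(b,(5,5),0))[215:325,235:350].max())
o=cv2.imread("pics/top0.png")
for n,(u,v) in dict(oil=(376,220),spray=(388,277),jar=(212,278),tape=(210,352),wrench=(300,205),driver=(330,325),carton=(211,217)).items():
    A,B=[cv2.cvtColor(i,cv2.COLOR_BGR2GRAY)[v-22:v+22,u-22:u+22].astype(np.float32) for i in(o,b)]
    print(n,cv2.phaseCorrelate(A,B,cv2.createHanningWindow((44,44),cv2.CV_32F)))
cv2.imwrite("pics/top8.png",b)
arm.job_done()
```

```text
over 25.78 [-34.2 -45.5  90.4] Fbox [-0.77  0.15 -0.36]
down True 26.66 [-34.5 -45.5  76.4] Fbox [-1.73  0.38  7.92]
 26.96 [-34.5 -45.5  76.4] Fbox [-2.41  0.11  8.21]
off 29.39 [ -99.9 -159.5  249.6] Fbox [ 0.09  0.63 -0.65]
diff on box 12
oil ((0.5128469745327138, 0.5355459167642209), 0.907017073807893)
spray ((1.0995365184513446, 0.6143936228130933), 0.35239335425106094)
jar ((0.7172849598100797, 0.3422155418538111), 0.8832901330641758)
tape ((0.5800182033998702, 0.4190948970621591), 0.662990704053714)
wrench ((0.3794057045977617, 0.4862312004826457), 0.7181191639841339)
driver ((0.31727968435723497, 0.44854981634022906), 1.004138253647604)
carton ((0.5392617163434466, 0.49410476528148806), 1.1560753506789974)
the job is handed in; nothing more can be done
```

View pics/top8.png

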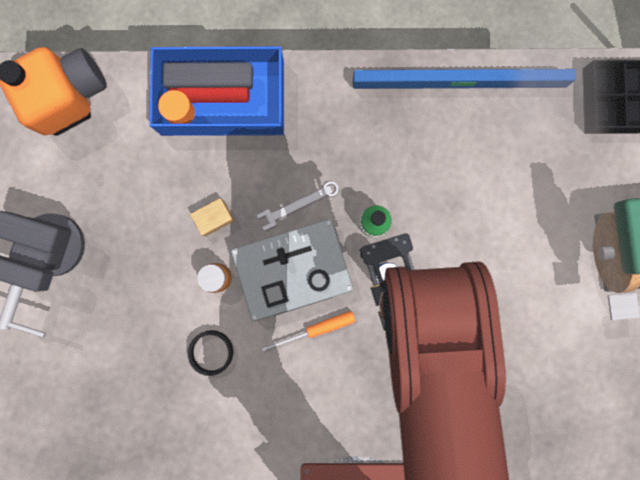

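The job is handed in at about 29 s of the 72 s allowed. With closed fingertips I pushed the lever from the second notch back to its end stop, then forward through three clicks. It rests in the third notch, and I then pressed the round start button and let it go.

**Lever:** both camera views put it at the third tick. The fingers stopped about 5 mm short of the notch position, and the lever snapped ahead of them. My force guards on the lever pushes were 8–10 N and the stop readings stayed far below 30 N.

**Start button:** I pressed it twice. The first press reached about 5.4 mm, but the force read only 4.2–4.5 N. I repeated it to the bottom, which gave 5.6 mm and about 8 N.

**Stop button:** I never touched it. Afterwards the box looked the same in the top view as before the second press, with both buttons up.

**Bystanders:** all measured within about a pixel (roughly 2 mm) of where they started in the top view. The spray can's reading (1.1 px) is poor because the gripper hides part of it in that picture. In the scene view taken after the first press it stood where it began.

**End state:** the hand is clear of everything at a height of 0.25 m, and the force reading is within noise of zero.

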